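# Slide the overspray tray under the stone and click it into its catch

## Task

Slide the overspray tray along the bench, in between the yellow guide strips and under the overhanging stone, keeping it flat and clear of the stone, and push it gently in until its strike clicks home in the roller catch. Do not ram the catch, touch the stone or strips with the robot, or disturb the other things on the bench; then let go of the tray.

Things in the scene. Friction and masses are not known exactly. Their poses are not given: they have to be found in the camera images.
- tray: The aluminium overspray tray to be slid in: loose, about 0.35 kg (varies), flat on the bench. An open pan 160 x 160 mm, 34 mm high. Origin on the bench under the pan's centre; its own +y is the leading direction (into the bay), z up. At -y two arms carry a red handle, at +y sticks out a steel strike.
- tray_grip (a point): Middle of the tray's red handle: a bar 116 mm long along the tray's x, 14 mm thick along y, from 10 to 54 mm above the bench. The point is 36 mm above the bench, 155 mm behind (-y) the pan's centre; axes as the tray's. 68 mm are free between handle and pan, 96 mm between the two arms, so a finger goes down on each side of the handle's middle.
- tray_strike (a point): Centre of the round head of the strike, 18 mm above the bench: an upright steel cylinder 12 mm across on a stem 4 mm thick. It lies 110 mm ahead (+y) of the pan's centre, thus 265 mm ahead of the handle's middle; axes as the tray's.
- stand: The fixed stand with the bay for the tray. Origin on the bench under the middle of the front edge of the overhanging stone; +y points into the bay (the tray's +y has to point the same way), z up. Two yellow strips 20 mm high guide the pan with 3.5 mm play on each side: 167 mm apart inside, parallel from y = -30 to 130 mm, in front of that flared outwards by 0.5 rad to y = -80 mm.
- catch_slot (a point): Point on the stand's centre line, at its y = 140 mm, 18 mm up: middle of the stretch where the roller catch may be clamped. The catch itself is not measured: its rollers are up to 35 mm nearer or farther along y. Two upright white rollers, 10 mm across, sprung together with a 6 mm gap; 11.5 mm behind their centre line is a sprung rubber buffer. It is damaged by over 25 N.
- stone: Grey stone plaque on the stand, 200 mm wide (stand's x), 440 mm long (y), 40 mm thick; origin in the centre of its underside, which is 52 mm above the bench. Its front edge is at the stand's y = 0; the first 225 mm behind that overhang the bay. With the tray home the handle stays 80 to 155 mm outside that edge.
- buffer (a joint): How far the catch's rubber buffer is pushed in (m): 0 free, 0.0045 at its hard end, about 0.002 with the tray home; 0.7 N per mm. Pressing the strike's head between the rollers takes some 5 to 8 N more than sliding the tray (a few N); once its middle is past them that drops away and they draw it on, 7 to 8 mm past their line, nose on the buffer: home. 10 mm past it the stop is hard.
- spray_can: Bystander: orange spray can, 66 mm across, 190 mm high; origin in its underside. Leave alone.
- paint_jar: Bystander: amber paint jar, 70 mm across, 80 mm high; origin in its underside. Leave alone.
- red_stone: Bystander: red-brown stone block 60 x 120 x 110 mm high; origin in its underside. Leave alone.
- mallet: Bystander: hammer lying to the right of the robot. Leave alone.
- scraper: Bystander: spatula lying at the right side of the bench. Leave alone.
- sanding_block: Bystander: cork sanding block 50 x 80 x 30 mm lying on top of the stone; origin in its underside. Leave alone.
- offcut: Bystander: wooden offcut 35 x 160 x 20 mm lying to the left of the robot; origin in its underside. Leave alone.
- cup: Bystander: green plastic cup, 80 mm across, 100 mm high; origin in its underside. Leave alone.

How it is judged:
By the outcome, as a careful person would: the job done as asked, in the order asked, and still so for the second after the job is handed in, with the robot touching nothing.
It also fails if it takes over 72 s, if anything falls off the work surface, if the arm or the gripper's body presses on something with over 40 N, if the wrist force passes 120 N, or if a joint passes its speed limit or range.

## Robot

A 6-joint arm with a two-finger parallel gripper is mounted at the origin on the work surface. World frame = base frame: x ahead of the robot, y to its left, z up, the work surface at z = 0. Lengths are in m, angles in rad, forces in N, time in s.
With the tool pointing down it reaches from about 0.35 to 1 m from the base axis. Payload 7.1 kg.
Tool frame: the origin (TCP) lies between the finger pads; the fingertips stand 22 mm ahead of it and the grasp point (between the pads) lies 3 mm ahead of it; x points along the fingers, y is the direction in which the jaws open and shut, and the axes are right-handed (so a half turn about x gives the same grasp; the last joint's range is limited). The gripper opens to 85 mm and grips with 20 to 120 N. Pads are 22 mm wide; open, the fingers measure 114 mm over their backs; the gripper's body (76 mm by 85 mm) begins 54 mm behind the grasp point. The pads swing forward as they close: fully open they stand 13 mm farther back than shut.
Start: joints at [-1.316, 0.423, 1.63, -0, 1.089, -0.019], TCP at [0.169, -0.602, 0.253] pointing down, gripper open.
Joint ranges: [-3, 3], [-0.9, 2.11], [0.09, 2.58], [-1.31, 4.45], [0.11, 2.69], [-2.54, 2.54]. Speed limits (rad/s): [2.39, 2.39, 3.01, 3.14, 3.14, 3.14].

## Interface

Orientations are given as a rotation vector (axis times angle).
In Python, from rig import manip gives the robot as it stands. The module is installed in compiled form; this text tells all that it offers. Calls block until the motion is done:
- manip.move_to(position, orientation): joint-space move of the TCP to a pose.
- manip.servo_line(position, orientation=None, rate=0.15): straight line of the TCP; orientation=None keeps the orientation; rate is the mean speed in m/s.
- manip.set_joints(angles): joint-space move.
- manip.command_gripper(opening, f_grip=None): finger opening in m; f_grip is the grip in N (None keeps the last); returns when the fingers have stopped.
- manip.hold(seconds).
- manip.solve_ik(position, orientation): joint angles nearest the present ones, or None.
- manip.camera(name): name is "scene" or "top"; returns a dict with "image" (400x640x3 uint8, red, green, blue), "fx", "fy", "cx", "cy" (pixels), "cam_to_world" (4x4, takes a point from camera to world coordinates). Camera axes: x right, y down, z forward; pixel columns grow to the right and rows downward; lengths in m; the calibration is good to about 2 mm. A picture is of the moment at which its call begins. There is no depth.
A pose or a line that the arm cannot do raises manip.IKError and nothing moves.
- manip.sign_off(): hands the job in, once; it reports no verdict.
Readings, each from a call of its own:
- manip.get_time(): time.
- manip.get_joint_positions(): joint angles.
- manip.get_joint_vel(): joint speeds.
- manip.get_tau(): joint torques, N m.
- manip.get_position(): TCP position.
- manip.get_ee_rot(): TCP orientation.
- manip.get_contact_force(): force on the tool from outside, world axes, zero at the start.
- manip.get_torque(): the same for the moment, N m.
- manip.get_width(): finger opening in m.
Only numpy, scipy, OpenCV 4.12 (cv2) and the standard library are available. Lean on these libraries where they do the work, as an engineer would, in place of code of your own. Each camera call takes 0.05 s, during which the arm holds its last target. There are 200 camera calls.

## Working session

There is one attempt and no reset: what is moved stays moved. The work goes in short steps, each a Python script; the robot and the scene stay as the last script left them, time stands still between calls to the robot, and variables do not carry over. Pictures are saved under pics/ and viewed, about 8 in all and at most 12, crops included, and the job is handed in when it is done.

```bash
mkdir -p pics; python3 - <<'E'
from rig import manip
import cv2,numpy as np,pickle
for n in("scene","top"):
    c=manip.camera(n); cv2.imwrite(f"pics/{n}0.png",c["image"][:,:,::-1]); pickle.dump(c,open(n+".pkl","wb"))
    print(n,c["fx"],c["fy"],c["cx"],c["cy"]);print(np.round(c["cam_to_world"],3))
print(manip.get_time(),manip.get_ee_rot())
E
```

```text
scene 442.4308014120704 442.4308014120704 320.74067785866305 201.1339884134111
[[-0.161  0.746 -0.646  1.572]
 [ 0.987  0.132 -0.094  0.146]
 [ 0.015 -0.652 -0.758  1.259]
 [ 0.     0.     0.     1.   ]]
top 513.839790199426 513.839790199426 318.3103055996987 196.94866496355152
[[ 0.009 -0.988  0.151  0.286]
 [-1.    -0.011 -0.01  -0.004]
 [ 0.012 -0.151 -0.988  1.853]
 [ 0.     0.     0.     1.   ]]
0.1 [ 2.0753436   0.28741203 -2.07568564]
```

View pics/scene0.png

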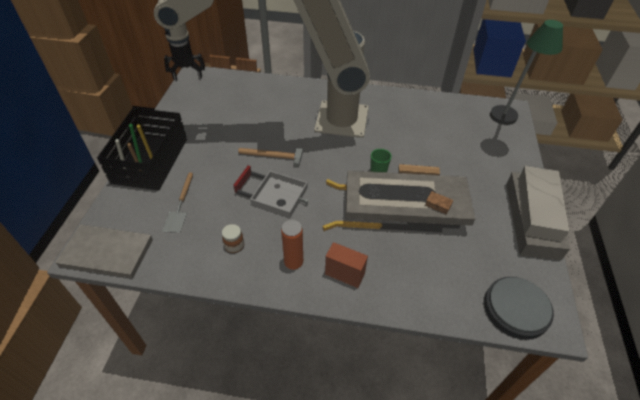

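View pics/top0.png

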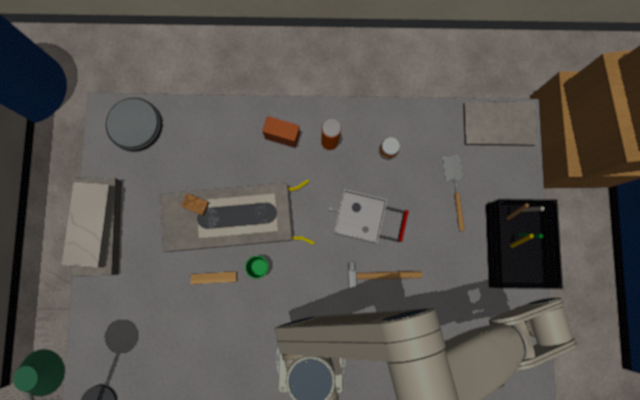

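Scene: tray pan at about (360,216) in the top view, handle at (404,225), strike at (333,209). The stone's front edge is at column ~292, with flared strips at (300,186) and (303,240). Next, a zoom with colour masks.

```bash
cat >h.py <<'E'
import numpy as np,cv2,pickle
def ray(c,uv,z):
    uv=np.atleast_2d(np.array(uv,float)); T=c["cam_to_world"]
    d=np.c_[(uv[:,0]-c["cx"])/c["fx"],(uv[:,1]-c["cy"])/c["fy"],np.ones(len(uv))]@T[:3,:3].T
    return T[:3,3]+d*((z-T[2,3])/d[:,2])[:,None]
def proj(c,p):
    T=c["cam_to_world"]; q=(np.atleast_2d(p)-T[:3,3])@T[:3,:3]
    return np.c_[q[:,0]/q[:,2]*c["fx"]+c["cx"],q[:,1]/q[:,2]*c["fy"]+c["cy"]]
def blobs(c,kind,box):
    h=cv2.cvtColor(c["image"],cv2.COLOR_RGB2HSV); x0,y0,x1,y1=box
    if kind=="red": m=((h[...,0]<6)|(h[...,0]>172))&(h[...,1]>150)&(h[...,2]>70)
    if kind=="yel": m=(h[...,0]>20)&(h[...,0]<32)&(h[...,1]>130)&(h[...,2]>80)
    k=np.zeros_like(m);k[y0:y1,x0:x1]=m[y0:y1,x0:x1]
    n,l,s,_=cv2.connectedComponentsWithStats(k.astype(np.uint8))
    return [np.argwhere(l==i)[:,::-1] for i in range(1,n) if s[i,4]>8]
E
python3 - <<'E'
from h import *
for n,b in(("top",(270,160,440,260)),("scene",(220,150,400,240))):
    c=pickle.load(open(n+".pkl","rb"))
    for k in("red","yel"):
        for p in blobs(c,k,b):
            r=cv2.minAreaRect(p.astype(np.float32));print(n,k,len(p),p.mean(0).round(1),np.round(cv2.boxPoints(r),1).tolist(),ray(c,p.mean(0),.054 if k=="red" else .02).round(4))
c=pickle.load(open("top.pkl","rb"))
im=c["image"][150:270,270:430,::-1];cv2.imwrite("pics/z.png",cv2.resize(im,None,fx=5,fy=5,interpolation=cv2.INTER_CUBIC))
E
```

```text
top red 107 [402.9 225.3] [[398.1000061035156, 239.8000030517578], [404.3999938964844, 209.6999969482422], [407.79998779296875, 210.39999389648438], [401.5, 240.5]] [[ 0.4638 -0.3209  0.054 ]]
top yel 80 [298.1 185.8] [[287.3999938964844, 187.60000610351562], [307.70001220703125, 179.3000030517578], [309.6000061035156, 183.8000030517578], [289.29998779296875, 192.1999969482422]] [[0.6068 0.0509 0.02  ]]
top yel 85 [302.8 239.1] [[291.6000061035156, 238.60000610351562], [292.79998779296875, 233.8000030517578], [314.6000061035156, 239.60000610351562], [313.3999938964844, 244.39999389648438]] [[0.4145 0.031  0.02  ]]
scene red 43 [241.8 175.9] [[234.39999389648438, 184.60000610351562], [247.5, 166.60000610351562], [249.10000610351562, 167.8000030517578], [236.0, 185.6999969482422]] [[ 0.4733 -0.3173  0.054 ]]
scene yel 39 [334.3 183.4] [[326.3999938964844, 181.6999969482422], [327.29998779296875, 179.3000030517578], [342.29998779296875, 185.10000610351562], [341.3999938964844, 187.5]] [[0.4191 0.0281 0.02  ]]
scene yel 59 [333.1 223.7] [[323.29998779296875, 224.1999969482422], [341.6000061035156, 219.60000610351562], [342.6000061035156, 223.39999389648438], [324.20001220703125, 227.89999389648438]] [[0.613  0.0516 0.02  ]]
```

View pics/z.png

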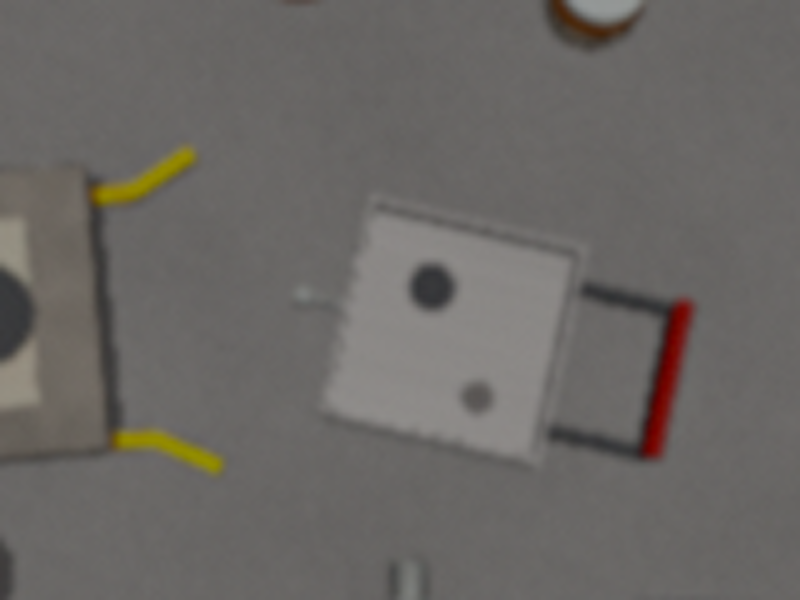

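Zoom (5x, origin 270,150): pan corners are at (372,200), (588,245), (537,465) and (325,410), the handle centre at (667,379) and the strike head at (303,294). The strip bends are at (135,190) and (155,440), with ends at (192,155) and (220,467). The stone's top front edge runs from (88,170) to (108,448).

```bash
python3 - <<'E'
from h import *
c=pickle.load(open("top.pkl","rb"))
f=lambda pts,z:ray(c,(np.array(pts)+.5)/5-.5+[270,150],z)[:,:2]
ang=lambda d:np.degrees(np.arctan2(d[1],d[0]))
P=f([(372,200),(588,245),(537,465),(325,410)],.034);print("pan",P.round(4).tolist(),P.mean(0))
print("sides",[ (np.linalg.norm(P[i]-P[i-1]).round(4),ang(P[i]-P[i-1]).round(1)) for i in range(4)])
H=f([(682,301),(652,457)],.054);print("handle",H.mean(0),ang(H[0]-H[1]),np.linalg.norm(H[0]-H[1]))
S=f([(303,294)],.022)[0];print("strike",S,"dir",ang(S-H.mean(0)),np.linalg.norm(S-H.mean(0)))
B=f([(135,190),(155,440)],.02);E=f([(192,155),(220,467)],.02);print("bend",B.tolist(),B.mean(0),ang(B[0]-B[1]),"end",E.mean(0),ang(E[0]-E[1]),np.linalg.norm(B[0]-B[1]),np.linalg.norm(E[0]-E[1]))
St=f([(88,170),(108,448)],.092);print("stone edge",St.tolist(),St.mean(0),ang(St[0]-St[1]),np.linalg.norm(St[0]-St[1]))
im=c["image"][165:265,150:310,::-1];im=cv2.convertScaleAbs(im,alpha=1.6);cv2.imwrite("pics/s.png",cv2.resize(im,None,fx=5,fy=5,interpolation=cv2.INTER_CUBIC))
E
```

```text
pan [[0.5924, -0.1146], [0.5614, -0.2696], [0.4036, -0.2317], [0.4411, -0.0815]] [ 0.49963867 -0.17432037]
sides [(np.float64(0.1549), np.float64(-12.3)), (np.float64(0.1581), np.float64(-101.3)), (np.float64(0.1623), np.float64(166.5)), (np.float64(0.1548), np.float64(76.0))]
handle [ 0.46390381 -0.32132395] -11.722713908227204 0.11271933426003822
strike [ 0.52540543 -0.06579187] dir 76.46740020954192 0.26282901814648446
bend [[0.6002162190140329, 0.056121969155485216], [0.4196251762298854, 0.039069596203999205]] [0.5099207  0.04759578] 5.394180373990052 end [0.51364776 0.00387838] 5.740203840003188 0.18139434433615167 0.22667668299942192
stone edge [[0.6016204309513444, 0.08666840642911583], [0.4085843888797047, 0.06946073446858067]] [0.50510241 0.07806457] 5.094011685974317 0.1938014899658546
```

View pics/s.png

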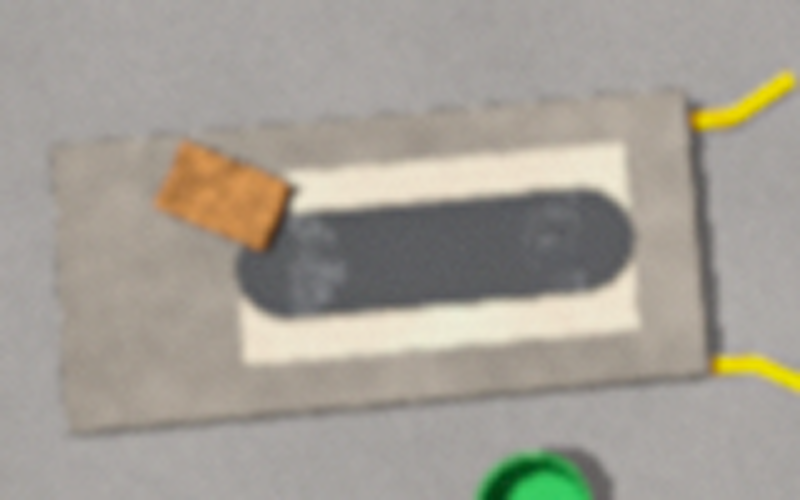

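```bash
cat >>h.py <<'E'
from scipy.spatial.transform import Rotation as Ro
def ori(deg,s=1):  # tool down, tool y along heading deg
    a=np.radians(deg);x=np.array([0,0,-1.]);y=s*np.array([np.cos(a),np.sin(a),0])
    return Ro.from_matrix(np.c_[x,y,np.cross(x,y)]).as_rotvec()
E
python3 - <<'E'
from h import *
from rig import manip
c=pickle.load(open("top.pkl","rb"))
Q=ray(c,(np.array([(53,148),(685,93),(708,375),(72,433)])+.5)/5-.5+[150,165],.092)[:,:2]
ang=lambda d:np.degrees(np.arctan2(d[1],d[0]))
print(Q.round(4).tolist(),[(ang(Q[i]-Q[j]).round(2),np.linalg.norm(Q[i]-Q[j]).round(4)) for i,j in((0,1),(3,2),(1,2),(0,3))],"front mid",(Q[1]+Q[2])/2,"axis",ang(Q[0]+Q[3]-Q[1]-Q[2]))
for s in(1,-1):
    for p,d in(([.465,-.323,.15],77.2),([.465,-.323,.042],77.2),([.53,-.25,.042],95),([.51,0,.042],95)):
        q=manip.solve_ik(p,ori(d,s));print(s,None if q is None else np.round(q,2))
E
```

```text
[[0.5595, 0.5247], [0.603, 0.0888], [0.4072, 0.0694], [0.3635, 0.5009]] [(np.float64(95.7), np.float64(0.4381)), (np.float64(95.78), np.float64(0.4337)), (np.float64(5.64), np.float64(0.1967)), (np.float64(6.92), np.float64(0.1974))] front mid [0.50511369 0.07910856] axis 95.74171424328352
1 [-0.63  0.48  1.83  0.    0.83 -1.98]
1 [-0.63  0.66  1.86 -0.    0.63 -1.98]
1 [-0.46  0.67  1.81 -0.    0.66 -2.12]
1 [-0.02  0.61  1.98 -0.    0.55 -1.68]
-1 [-0.63  0.48  1.83  0.    0.83  1.17]
-1 [-0.63  0.66  1.86  0.    0.63  1.17]
-1 [-0.46  0.67  1.81  0.    0.66  1.02]
-1 [-0.02  0.61  1.98  0.    0.55  1.46]
```

```bash
python3 - <<'E'
from h import *
from rig import manip
o=ori(77.2,-1)
manip.move_to([.465,-.323,.15],o)
manip.servo_line([.465,-.323,.042],rate=.08)
print(manip.get_position(),manip.get_contact_force())
manip.command_gripper(0.0,40)
print(manip.get_width(),manip.get_contact_force(),manip.get_time())
for n in("scene","top"):
    c=manip.camera(n);pickle.dump(c,open(n+"1.pkl","wb"))
    cv2.imwrite(f"pics/{n}1.png",c["image"][:,:,::-1])
a=cv2.imread("pics/scene1.png")[140:240,200:360];b=cv2.imread("pics/top1.png")[150:250,280:440]
cv2.imwrite("pics/g.png",cv2.resize(np.hstack([a,b]),None,fx=2.5,fy=2.5,interpolation=cv2.INTER_CUBIC))
E
```

```text
[ 0.46530796 -0.32323124  0.04251341] [-0.63742357 -0.23796371  0.03230399]
0.013529518622666173 [0.81982524 0.76705284 1.30305887] 3.8
```

View pics/g.png

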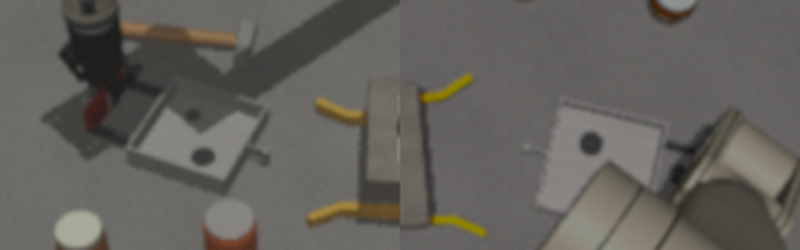

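Handle is gripped (width 13.5 mm). Now I'll line the tray up in front of the mouth and look.

```bash
cat >>h.py <<'E'
HD=95.7; O=np.array([.506,.079]); D=np.array([np.cos(np.radians(HD)),np.sin(np.radians(HD))]); N=np.array([D[1],-D[0]])
def at(s,lat=0,z=.0425): return [*(O+s*D+lat*N),z]
E
python3 - <<'E'
from h import *
from rig import manip
manip.servo_line(at(-.355),ori(HD,-1),rate=.05)
manip.hold(.3)
print(manip.get_position(),at(-.355),manip.get_width(),manip.get_contact_force(),manip.get_torque(),manip.get_time())
c=manip.camera("scene");pickle.dump(c,open("scene2.pkl","wb"));t=manip.camera("top");pickle.dump(t,open("top2.pkl","wb"))
a=c["image"][140:240,220:380,::-1];b=t["image"][155:255,280:440,::-1]
cv2.imwrite("pics/p.png",cv2.resize(np.vstack([a,b]),None,fx=3,fy=3,interpolation=cv2.INTER_CUBIC))
E
```

```text
[ 0.54116867 -0.27432595  0.04251392] [np.float64(0.5412585111589918), np.float64(-0.27424472733623534), 0.0425] 0.013586725322288376 [ 0.96600536  0.06078193 -2.01709497] [-0.29555655 -0.01561257 -0.05795545] 6.1583
```

View pics/p.png

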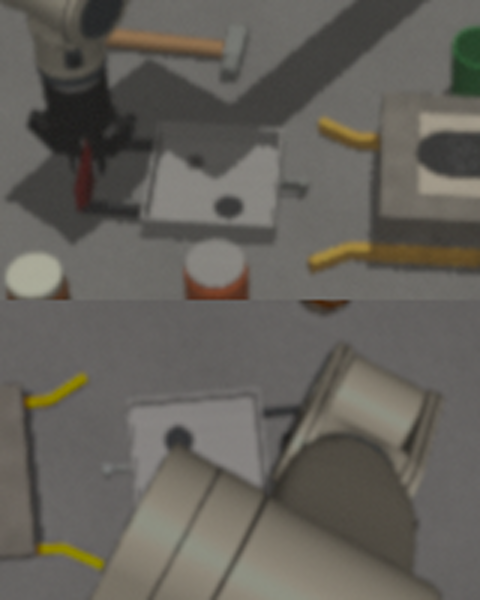

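The tray sits in front of the mouth, roughly aligned. In the picture, the top-view far front corner is at (129,402), the far rear corner at (262,390) and the strike at (109,470). In the scene view the strike is at (300,188). Checking lateral and heading error against the strips in both views.

```bash
python3 - <<'E'
from h import *
t=pickle.load(open("top2.pkl","rb"));c=pickle.load(open("scene2.pkl","rb"))
def st(p): q=p[:,:2]-O; return np.c_[q@N,q@D].round(4).tolist()
f=lambda P:(np.array(P)-[0,300]+.5)/3-.5+[280,155]
g=lambda P:(np.array(P)+.5)/3-.5+[220,140]
print("top pan far",st(ray(t,f([(129,402),(262,390)]),.034)),"strike",st(ray(t,f([(109,470)]),.024)))
print("scene pan corners",st(ray(c,g([(283,128),(277,228),(143,222)]),.034)),"strike",st(ray(c,g([(303,190)]),.02)))
for n,k in(("top",t),("scene",c)):
    b=blobs(k,"yel",(270,160,346,260))
    for p in b:
        if len(p)>30: print(n,len(p),st(ray(k,p.mean(0),.02)))
print("top bends",st(ray(t,f([(45,403),(65,547)]),.02)),"ends",st(ray(t,f([(83,378),(101,564)]),.02)))
print("scene bends",st(ray(c,g([(358,140),(352,248)]),.02)),"ends",st(ray(c,g([(322,122),(312,265)]),.02)))
E
```

```text
top pan far [[0.0769, -0.1252], [0.0774, -0.2854]] strike [[-0.0014, -0.0942]]
scene pan corners [[-0.0782, -0.1191], [0.0841, -0.1144], [0.0868, -0.2736]] strike [[0.0108, -0.088]]
top 81 [[0.0978, -0.0383]]
top 85 [[-0.0961, -0.0395]]
scene 39 [[-0.0919, -0.0418]]
scene 59 [[0.1043, -0.0391]]
top bends [[0.087, -0.0247], [-0.088, -0.0339]] ends [[0.1135, -0.073], [-0.1119, -0.0747]]
scene bends [[-0.0777, -0.0236], [0.0965, -0.0245]] ends [[-0.1056, -0.0709], [0.1252, -0.0703]]
```

```bash
python3 - <<'E'
from h import *
from rig import manip
lat=.002
manip.servo_line(at(-.345,lat),rate=.04)
for s in np.arange(-.335,-.1799,.005):
    manip.servo_line(at(s,lat),rate=.04)
    F=manip.get_contact_force(); fy=F[:2]@D; fl=F[:2]@N
    print(f"{s:.3f} along {fy:.1f} lat {fl:.1f} z {F[2]:.1f} tz {manip.get_torque()[2]:.2f} off {lat*1e3:.1f}")
    if abs(fl)>2.5: lat+=np.sign(fl)*.0005
    if fy<-12 or abs(fl)>15: print("STOP");break
print(manip.get_time(),manip.get_width())
E
```

```text
-0.335 along -0.9 lat 0.5 z -2.4 tz 0.13 off 2.0
-0.330 along 0.5 lat 0.5 z -3.0 tz -0.04 off 2.0
-0.325 along 0.2 lat 0.6 z -1.9 tz 0.03 off 2.0
-0.320 along 0.3 lat -0.9 z -2.7 tz 0.03 off 2.0
-0.315 along 0.7 lat -0.4 z -2.7 tz 0.03 off 2.0
-0.310 along 0.6 lat -0.1 z -2.3 tz 0.00 off 2.0
-0.305 along 0.2 lat 0.6 z -1.4 tz 0.03 off 2.0
-0.300 along 0.3 lat 0.1 z -2.0 tz 0.04 off 2.0
-0.295 along 0.0 lat 0.4 z -2.3 tz 0.02 off 2.0
-0.290 along -0.3 lat 0.3 z -2.0 tz -0.01 off 2.0
-0.285 along 0.6 lat 0.1 z -2.5 tz 0.05 off 2.0
-0.280 along 0.2 lat 0.0 z -2.3 tz 0.00 off 2.0
-0.275 along -0.3 lat -0.0 z -2.3 tz -0.01 off 2.0
-0.270 along -0.5 lat -0.5 z -1.6 tz -0.03 off 2.0
-0.265 along -0.0 lat -0.5 z -2.3 tz 0.03 off 2.0
-0.260 along 0.0 lat 0.8 z -3.2 tz 0.03 off 2.0
-0.255 along 0.2 lat 0.4 z -2.9 tz -0.00 off 2.0
-0.250 along 0.8 lat 0.5 z -2.3 tz 0.00 off 2.0
-0.245 along 0.3 lat 0.3 z -2.5 tz 0.01 off 2.0
-0.240 along -0.7 lat -0.7 z -2.3 tz 0.01 off 2.0
-0.235 along 0.3 lat -0.2 z -3.1 tz 0.06 off 2.0
-0.230 along -0.6 lat 0.4 z -3.1 tz -0.00 off 2.0
-0.225 along 0.4 lat 0.7 z -2.0 tz 0.07 off 2.0
-0.220 along 0.3 lat -0.8 z -1.9 tz 0.02 off 2.0
-0.215 along 0.8 lat 0.4 z -2.8 tz 0.03 off 2.0
-0.210 along -0.2 lat 0.8 z -3.1 tz 0.07 off 2.0
-0.205 along -0.5 lat -0.3 z -2.9 tz 0.04 off 2.0
-0.200 along -0.6 lat 0.1 z -2.0 tz -0.00 off 2.0
-0.195 along 0.5 lat 0.6 z -2.7 tz 0.01 off 2.0
-0.190 along 0.7 lat -0.3 z -2.2 tz -0.04 off 2.0
-0.185 along 0.5 lat 1.1 z -2.3 tz 0.01 off 2.0
-0.180 along 0.2 lat 0.8 z -2.5 tz -0.01 off 2.0
15.5917 0.013272962558459759
```

```bash
python3 - <<'E'
from h import *
from rig import manip
z=.0425
for i in range(5):
    F=np.mean([manip.get_contact_force() for _ in range(5)],0); print(z,F.round(2),manip.get_position().round(4) if hasattr(manip.get_position(),'round') else manip.get_position())
    if F[2]>-1: break
    z-=.0003; manip.servo_line(at(-.18,.002,z),rate=.01); manip.hold(.1)
open("z.txt","w").write(str(z))
c=manip.camera("scene");t=manip.camera("top")
a=c["image"][140:240,220:380,::-1];b=t["image"][155:255,280:440,::-1]
cv2.imwrite("pics/q.png",cv2.resize(np.vstack([a,b]),None,fx=3,fy=3,interpolation=cv2.INTER_CUBIC))
E
```

```text
0.0425 [ 0.8   0.25 -2.5 ] [ 0.5258 -0.0997  0.0425]
0.0422 [ 0.19  0.49 -2.15] [ 0.5258 -0.0999  0.0422]
0.0419 [-2.03 -0.65  2.75] [ 0.5259 -0.1     0.0421]
```

View pics/q.png

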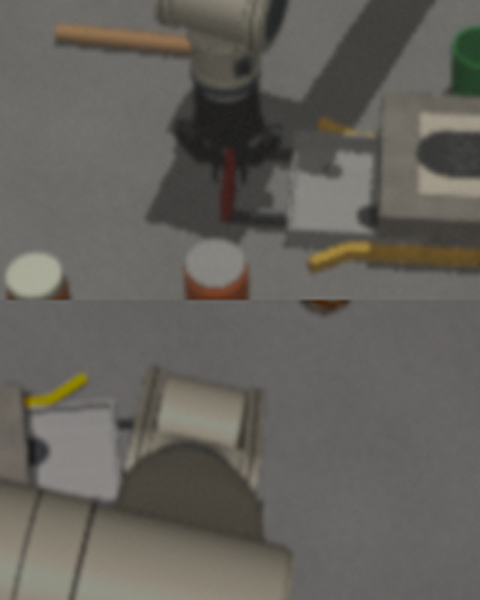

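The pan is between the strips with no side load and flat on the bench. Now the gentle push with a force watch.

```bash
python3 - <<'E'
from h import *
from rig import manip
z=float(open("z.txt").read())+.0001; s=-.18; pk=0; base=None; rec=[]
while s<-.07:
    s+=.001
    manip.servo_line(at(s,.002,z),rate=.012)
    F=np.mean([manip.get_contact_force() for _ in range(3)],0); fy=F[:2]@D; rec.append(fy)
    p=manip.get_position(); 
    print(f"{s:.4f}({(np.array(p[:2])-O)@D:.4f}) {fy:.1f} l {F[:2]@N:.1f} z {F[2]:.1f}",end=" | ")
    if len(rec)==5: base=np.median(rec)
    if base is not None:
        pk=min(pk,fy-base)
        if fy-base<-14: print("STOP force");break
        if pk<-3.5 and fy-base>-.3: print("passed");break
        # slow stop
print(s,base,pk,manip.get_time(),manip.get_width());open("s.txt","w").write(f"{s} {base}")
E
```

```text
-0.1790(-0.1792) -3.1 l -1.2 z 2.6 | -0.1780(-0.1782) -2.6 l 0.3 z 2.3 | -0.1770(-0.1771) -4.3 l 0.2 z 2.5 | -0.1760(-0.1760) -3.5 l 0.8 z 3.2 | -0.1750(-0.1750) -2.9 l 1.4 z 3.7 | -0.1740(-0.1740) -4.2 l 2.2 z 3.5 | -0.1730(-0.1730) -4.0 l 0.7 z 4.4 | -0.1720(-0.1720) -5.0 l 1.1 z 4.8 | -0.1710(-0.1710) -5.5 l -0.3 z 4.8 | -0.1700(-0.1700) -5.0 l 0.0 z 5.7 | -0.1690(-0.1690) -4.7 l 0.8 z 5.3 | -0.1680(-0.1680) -5.5 l 0.4 z 5.3 | -0.1670(-0.1670) -4.6 l 1.2 z 4.9 | -0.1660(-0.1660) -5.2 l 0.0 z 5.5 | -0.1650(-0.1650) -5.9 l -0.1 z 5.2 | -0.1640(-0.1640) -4.7 l 0.3 z 4.9 | -0.1630(-0.1630) -5.3 l 0.7 z 5.0 | -0.1620(-0.1620) -5.2 l -0.2 z 5.4 | -0.1610(-0.1610) -5.0 l -0.3 z 5.2 | -0.1600(-0.1600) -5.2 l 0.2 z 4.9 | -0.1590(-0.1590) -5.0 l 0.2 z 4.5 | -0.1580(-0.1580) -5.0 l 0.7 z 5.9 | -0.1570(-0.1570) -5.5 l 1.1 z 4.8 | -0.1560(-0.1560) -6.2 l -0.2 z 5.1 | -0.1550(-0.1550) -4.9 l 1.2 z 4.8 | -0.1540(-0.1540) -5.2 l 0.6 z 5.0 | -0.1530(-0.1530) -5.1 l -0.0 z 4.8 | -0.1520(-0.1521) -4.5 l 0.1 z 4.4 | -0.1510(-0.1514) -7.5 l 0.5 z 4.2 | -0.1500(-0.1506) -9.9 l -0.3 z 5.5 | -0.1490(-0.1497) -9.9 l 0.2 z 4.6 | -0.1480(-0.1487) -10.2 l 0.1 z 4.6 | -0.1470(-0.1476) -9.6 l 0.9 z 5.1 | -0.1460(-0.1466) -9.2 l -0.9 z 4.8 | -0.1450(-0.1454) -7.3 l -0.6 z 5.5 | -0.1440(-0.1442) -6.7 l -0.1 z 5.8 | -0.1430(-0.1430) -5.1 l 0.2 z 5.8 | -0.1420(-0.1419) -5.1 l 0.1 z 5.8 | -0.1410(-0.1407) -3.0 l -0.7 z 7.2 | passed
-0.14099999999999996 -3.059770226728766 -7.091002760168381 26.1417 0.013368409417456853
```

```bash
python3 - <<'E'
from h import *
from rig import manip
z=float(open("z.txt").read())+.0001; s=-.141
while s<-.1357:
    s+=.0005
    manip.servo_line(at(s,.002,z),rate=.01)
    F=np.mean([manip.get_contact_force() for _ in range(3)],0); fy=F[:2]@D
    print(f"{s:.4f} {fy:.1f} l {F[:2]@N:.1f} z {F[2]:.1f}",end=" | ")
    if fy<-7: print("STOP");break
print(manip.get_position(),manip.get_time())
E
```

```text
-0.1405 -3.8 l 0.1 z 6.8 | -0.1400 -2.6 l -0.4 z 6.2 | -0.1395 -2.1 l -0.3 z 6.1 | -0.1390 -1.7 l -0.7 z 6.0 | -0.1385 -2.7 l -0.3 z 6.2 | -0.1380 -3.0 l -0.3 z 6.2 | -0.1375 -3.7 l -0.6 z 5.6 | -0.1370 -4.8 l -0.9 z 6.3 | -0.1365 -6.5 l -1.0 z 5.6 | -0.1360 -7.3 l -0.4 z 6.0 | STOP
[ 0.52127916 -0.05642683  0.04200673] 28.6417
```

```bash
python3 - <<'E'
from h import *
from rig import manip
z=float(open("z.txt").read())+.0003
manip.servo_line(at(-.1367,.002,z),rate=.01); manip.hold(.2); print(manip.get_contact_force())
manip.command_gripper(.06); manip.hold(.3); print(manip.get_width(),manip.get_contact_force())
manip.servo_line(at(-.1367,.002,.16),rate=.06); print(manip.get_contact_force())
manip.move_to([.40,-.40,.3],ori(90,-1)); print(manip.get_time())
c=manip.camera("scene");t=manip.camera("top");pickle.dump(t,open("top3.pkl","wb"))
for p in blobs(t,"red",(270,160,440,260)):
    r=ray(t,p.mean(0),.054)[0,:2]-O;print("handle s,lat",r@D,r@N,len(p),cv2.minAreaRect(p.astype(np.float32)))
a=c["image"][140:240,220:380,::-1];b=t["image"][155:255,280:440,::-1]
cv2.imwrite("pics/r.png",cv2.resize(np.vstack([a,b]),None,fx=3,fy=3,interpolation=cv2.INTER_CUBIC))
E
```

```text
[-1.59002176 -3.15670043  1.84580286]
0.06015536022498629 [-0.31526321 -0.23951153 -1.34495623]
[-0.45681043  0.75495713 -0.81088069]
33.4667
handle s,lat -0.1379178829648812 -0.000322900370659511 99 ((328.2825012207031, 208.96975708007812), (30.255407333374023, 3.7641706466674805), 83.8844985961914)
```

View pics/r.png

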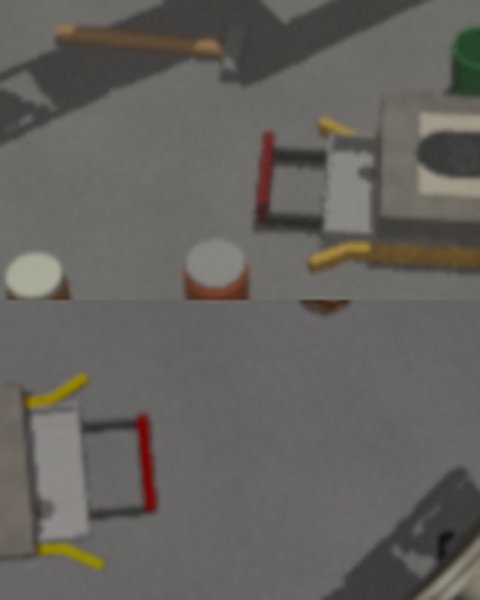

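```bash
python3 -c "
from rig import manip
manip.sign_off();print(manip.get_time())"
```

```text
the job is handed in; nothing more can be done
the job is handed in; nothing more can be done
```

The tray is in its bay and, from the push forces, clicked home in the roller catch. I let go of it, backed the arm off and handed the job in at about 33.5 s of robot time.

**Slide in:** I gripped the red handle, turned the tray to the stand's heading and slid it between the strips with no noticeable side load (2.2 N at most).

**The click:** Sliding took about 5 N. Pushing the strike between the rollers peaked at 10.2 N in total. That dropped to 1.7 N as they drew it on, then rose to 7.3 N on the buffer, where I stopped. I then backed off 0.7 mm, which puts the strike an estimated 7.4 mm past the roller line. That figure comes from the force curve, because the catch itself cannot be seen.

**Last checks:**
- **Final picture:** The tray is straight between the strips. What it shows of the bench (mallet, jar, can, cup, stone front) looks undisturbed; the other things lie outside that crop and I did not check them again.
- **Small disagreement:** The camera puts the handle at -138 mm from the stone's edge, while the arm read -136.7 mm. That is within the 2 mm calibration. I did not press or re-grip the tray to test the latch.
- **Not quite flat at first:** The wrist carried about 2.5 N of the tray's weight on the way in, so it may have been lifted by a fraction of a millimetre. I lowered it onto the bench before the catch, and from there the gripper pressed down on it with 2 to 7 N.

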